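Knock the last blanks out of the hole saws and load the vacuum plate

ROBOT

A 6-joint arm with a two-finger parallel gripper is mounted at the origin on a cart in front of the work surface, level with it; the furniture and walls round the work are solid. World frame = base frame: x ahead of the robot, y to its left, z up, the work surface at z = 0. Lengths are in m, angles in rad, forces in N, time in s.
With the tool pointing down it reaches from about 0.325 to 0.775 m from the base axis. Payload 5.5 kg.
Tool frame: the origin (TCP) lies between the finger pads; the fingertips stand 8 mm ahead of it and the grasp point (between the pads) lies 11 mm behind it (tcp_to_tips is the distance from the TCP to the fingertips, in m); z points along the fingers, y is the line along which they close (so a half turn about z gives the same grasp; the last joint's range is limited). The gripper opens to 88 mm and grips with 3 to 60 N. Pads are 20 mm wide; open, the fingers measure 115 mm over their backs; the gripper's body (75 mm by 178 mm) begins 61 mm behind the grasp point.
Start: joints at [-1.202, 0.091, 1.231, -0, 1.82, -0.057], TCP at [0.248, -0.546, 0.231] pointing down, gripper open.
Joint ranges: [-2.87, 2.87], [-0.86, 2.18], [0.17, 2.46], [-1.51, 4.65], [0.06, 2.69], [-2.65, 2.65]. Speed limits (rad/s): [2.57, 2.57, 3.01, 3.14, 3.14, 3.14].

INTERFACE

Orientations are given as a unit quaternion [w, x, y, z].
In Python, from bench import * gives the robot as it stands. Calls block until the motion is done:
- move_to(position, orientation): joint-space move of the TCP to a pose.
- move_l(position, speed=0.15, orientation=None): straight line of the TCP; orientation=None keeps the orientation; speed is the mean speed in m/s.
- movej(angles): joint-space move.
- gripper_open() and close(): open the fingers fully, or close them until they stop; the grip force is fixed at half the most.
- hold(seconds).
- inverse_kinematics(position, orientation): joint angles nearest the present ones, or None.
- state(): the state.
- get_image(name): name is "side" or "top"; returns a dict with "frame" (400x640x3 uint8, blue, green, red), "depth" (400x640 float32, m along the optical axis (not along the pixel's ray), 0 where there is no reading), "camera_matrix" (3x3 intrinsics, pixels), "k1" (the pictures are not rectified: a ray, as slopes to the right and down, at radius r is drawn at 1 + k1 r^2 times it, then the intrinsics apply), "view" (4x4, takes a point from world to camera coordinates). Camera axes: x right, y up, looking along -z (the intrinsics and any distortion apply to the point x, -y, -z); pixel columns grow to the right and rows downward; lengths in m; the calibration is good to about 2 mm. A picture is of the moment at which its call begins.
A pose or a line that the arm cannot do raises IKError and nothing moves.
- job_done(): hands the job in; it is judged then, once.
The state is a dict: "time": time; "joint_pos": joint angles; "dq": joint speeds; "joint_torque": joint torques, N m; "ee_pos": TCP position; "ee_rot": TCP orientation; "ft_force": force on the tool from outside, world axes, zero at the start; "moment": the same for the moment, N m; "finger_gap": finger opening in m; "finger_force": force on a finger pad.
Only numpy, scipy, OpenCV 4.12 (cv2) and the standard library are available. Lean on these libraries where they do the work, as an engineer would, in place of code of your own. Each camera call takes 0.05 s, during which the arm holds its last target. There are 200 camera calls.

TASK

First shut the vacuum valve, while the plate is still empty. Then get every round wooden blank lying flat and centred on a rubber pod of the vacuum plate, one to a pod: a last blank is still wedged in each of the two upturned hole saws and has to be knocked out by rapping the saw's rim down as often as it takes (the walnut block is there to rap on; keep the saws off the vacuum plate), and one or two loose blanks lie on the bench as well. With all blanks on and the valve still shut, open the valve half way (45 degrees) and leave both saws standing mouth down in their tray; do not shift or upset the marking gauge, the glue bottle or the screw carton.

Things in the scene. Friction and masses are not known exactly. Their poses are not given: they have to be found in the camera images.
- vacuum_valve (a joint): lever of the vacuum ball valve, turning about a vertical axis; 0 = shut (lever square to the pipe, pointing along the plate's -y), 1.571 = fully open (lever in line with the pipe, pointing along the plate's -x); it opens clockwise seen from above, half open (0.785) is the green mark on the white scale. It stays where it is left; friction about 0.12 N m. It starts at 0.75 to 1.5.
- valve_axis (a point): point on the valve's turning axis, level with the lever grip's middle (59 mm above the bench); its x and y axes are the plate's, and do not turn with the lever
- valve_grip (a point): middle of the lever's red grip, 62 mm from the turning axis; the grip is 14 mm wide, 22 mm tall (48 to 70 mm above the bench) and 62 mm long along the lever
- plate_centre (a point): centre of the top face of the vacuum plate, an aluminium square 164 x 164 mm and 12 mm thick, fixed to the bench; its pipe and valve stand out of the middle of its -x edge, the valve axis 128 mm from the centre
- pod_1 (a point): top centre of a rubber pod, a disc 41 mm across standing 3 mm above the plate, at plate x +40, y +40 mm; a blank laid on it has its centre 11 mm above this point
- pod_2 (a point): the like pod at plate x +40, y -40 mm
- pod_3 (a point): the like pod at plate x -40, y +40 mm
- pod_4 (a point): the like pod at plate x -40, y -40 mm
- saw_tray_floor (a point): centre of the inner floor (6 mm above the bench) of the open plywood saw tray, 96 x 172 mm outside (long side along its y) with 6 mm walls 22 mm tall, fixed to the bench; a red parts box with a roll of tape on its lid, 93 mm tall in all, stands between it and the robot
- saw_1_shank (a point): middle of the shank of the red hole saw: an upturned cup 60 mm across and 58 mm tall, 3 mm wall, open below, with a 32 mm nut (8 mm tall) on it and a round steel shank above, 18 mm across and 48 mm tall; this point lies 92 mm above the rim and 22 mm below the shank's end. The shank is sprung: pushed down it sinks up to 9 mm into the nut (4 N to begin, then 2.5 N a mm). 0.22 kg. It stands mouth down in the tray.
- saw_2_shank (a point): middle of the shank of the blue hole saw: an upturned cup 60 mm across and 58 mm tall, 3 mm wall, open below, with a 32 mm nut (8 mm tall) on it and a round steel shank above, 18 mm across and 48 mm tall; this point lies 92 mm above the rim and 22 mm below the shank's end. The shank is sprung: pushed down it sinks up to 9 mm into the nut (4 N to begin, then 2.5 N a mm). 0.22 kg. It stands mouth down in the tray.
- blank_1_centre (a point): centre (half-way up) of a round blank of pale wood, 50 mm across, 22 mm thick, 0.05 kg; at the start wedged in the red hole saw with its underside 26 mm above the rim. Only the upper 10 mm of its edge is still gripped: it holds while the saw is carried smoothly; each rap (the sharp stop of the rim on something hard) lets it slip some 2 mm (a slow knock, 0.1 m/s) to 8 mm (a brisk one, 0.3 m/s) down, and after 10 mm in all it drops out of the mouth
- blank_2_centre (a point): centre (half-way up) of a round blank of pale wood, 50 mm across, 22 mm thick, 0.05 kg; at the start wedged in the blue hole saw with its underside 26 mm above the rim. Only the upper 10 mm of its edge is still gripped: it holds while the saw is carried smoothly; each rap (the sharp stop of the rim on something hard) lets it slip some 2 mm (a slow knock, 0.1 m/s) to 8 mm (a brisk one, 0.3 m/s) down, and after 10 mm in all it drops out of the mouth
- blank_3_centre (a point): centre (half-way up) of a loose round blank of pale wood, 50 mm across, 22 mm thick, 0.05 kg, lying on the bench; may be absent
- blank_4_centre (a point): centre (half-way up) of a loose round blank of pale wood, 50 mm across, 22 mm thick, 0.05 kg, lying on the bench; may be absent
- block_top (a point): centre of the top face of the loose walnut block, 125 x 61 mm (long side along its x) and 30 mm thick, lying on the bench, for rapping on. Steel clamp pipes, their tops 56 mm above the bench, lie across the bench on both sides of the block and plate and of the tray
- vacuum_plate: the vacuum plate with its pods, pipe and valve; origin under the plate's centre at bench height
- marking_gauge_b: a wooden marking gauge 199 mm long and 69 mm tall, a bystander on the bench's right
- glue_bottle_b: a glue bottle 168 mm tall with an orange cap, a bystander standing at the back left
- screw_box_b: a carton of screws with a green lid, 72 x 95 x 38 mm, a bystander at the front right
Mind the look-alikes: they are no part of the job. What is meant by the part that bears saw_1_shank is not yellow, and is the larger of those in its own colour.

How it is judged:
By the outcome, as a careful person would: the job done as asked, in the order asked, and still so for the second after the job is handed in, with the robot touching nothing.
Of blank_3, blank_4 only 1 to 2 are there at a start; the rules pass over those that are not, and their reading is None.
At some moment in a run one of blank_3, blank_4 may be knocked a few centimetres aside while the robot is not near it.
Once in a run the grip may slacken for a moment while it holds something.
It also fails if it takes over 192 s, if anything falls off the work surface, if the arm or the gripper's body presses on something with over 40 N, if the wrist force passes 120 N, or if a joint passes its speed limit or range.

## Working session

There is one attempt and no reset: what is moved stays moved. The work goes in short steps, each a Python script; the robot and the scene stay as the last script left them, time stands still between calls to the robot, and variables do not carry over. Pictures are saved under pics/ and viewed, at most 14 in all, crops included, and the job is handed in when it is done.

```bash
ls; mkdir -p pics
cat > h.py <<'E'
from bench import *
import numpy as np, cv2
def snap(name,save=None):
    d=get_image(name)
    if save: cv2.imwrite('pics/'+save,d['frame'])
    return d
def ray(d,u,v):
    K=np.array(d['camera_matrix']);V=np.array(d['view'])
    p=np.array([(u-K[0,2])/K[0,0],(v-K[1,2])/K[1,1]]);q=p.copy()
    for _ in range(20): q=p/(1+d['k1']*(q@q))
    dc=np.array([q[0],-q[1],-1.0]);R=V[:3,:3]
    return -R.T@V[:3,3],R.T@dc
def onz(d,u,v,z):
    o,r=ray(d,u,v);return o+r*(z-o[2])/r[2]
def dep(d,u,v):
    o,r=ray(d,u,v);return o+r*d['depth'][int(round(v)),int(round(u))]
def proj(d,P):
    K=np.array(d['camera_matrix']);V=np.array(d['view'])
    c=V[:3,:3]@np.array(P)+V[:3,3];q=np.array([c[0],-c[1]])/-c[2]
    q=q*(1+d['k1']*(q@q));return np.array([K[0,0]*q[0]+K[0,2],K[1,1]*q[1]+K[1,2]])
def cloud(d):
    K=np.array(d['camera_matrix']);V=np.array(d['view'])
    h,w=d['depth'].shape
    u,v=np.meshgrid(np.arange(w),np.arange(h))
    px=(u-K[0,2])/K[0,0];py=(v-K[1,2])/K[1,1];x,y=px,py
    for _ in range(20):
        s=1+d['k1']*(x*x+y*y);x,y=px/s,py/s
    c=np.stack([x,-y,-np.ones_like(x)],-1)*d['depth'][...,None]-V[:3,3]
    return c@V[:3,:3]
def down(yaw):  # tool z down; tool y (closing line) at angle yaw from world y
    from scipy.spatial.transform import Rotation as R
    q=(R.from_euler('z',yaw)*R.from_euler('x',np.pi)).as_quat()
    return [q[3],q[0],q[1],q[2]]
E
python3 - <<'E'
from h import *
for n in('top','side'):
    d=snap(n,n+'0.png'); print(n,d['view'],d['camera_matrix'],d['k1'])
s=state();print(s)
E
```

```text
pics
top [[-2.61122874e-02 -9.99658491e-01  1.02443528e-03 -5.10839535e-02]
 [ 9.88097456e-01 -2.56548650e-02  1.51674803e-01 -5.70145419e-01]
 [-1.51596723e-01  4.97281792e-03  9.88429919e-01 -1.30224213e+00]
 [ 0.00000000e+00  0.00000000e+00  0.00000000e+00  1.00000000e+00]] [[402.92937045   0.         325.5030353 ]
 [  0.         402.92937045 200.24517914]
 [  0.           0.           1.        ]] -0.001997484203416524
side [[-0.90467656 -0.42605157 -0.00635488  0.4964843 ]
 [ 0.28203697 -0.60992263  0.74057379 -0.28567713]
 [-0.31939861  0.66818744  0.671945   -0.8965031 ]
 [ 0.          0.          0.          1.        ]] [[361.06693996   0.         311.71238376]
 [  0.         361.06693996 192.25952762]
 [  0.           0.           1.        ]] -0.057338481146309524
{'time': 0.1, 'joint_pos': array([-1.20169833e+00,  9.18059410e-02,  1.23175445e+00, -7.69084668e-05,
        1.81982073e+00, -5.67214364e-02]), 'dq': array([ 0.00099884, -0.00112783, -0.00265658, -0.00172702, -0.00072281,
       -0.00097168]), 'joint_torque': array([ 4.33553112e-03, -4.47858953e+01, -4.07569993e+01,  7.02391262e-02,
        2.84425006e-02, -1.14140635e-04]), 'ee_pos': array([ 0.24771081, -0.54619659,  0.22961278]), 'ee_rot': array([-8.77550540e-04,  9.77421820e-01,  2.11295490e-01, -1.75924487e-04]), 'ft_force': array([ 0.02598768, -0.01462645, -0.33005112]), 'moment': array([0.01363708, 0.03365903, 0.03422023]), 'finger_force': 0.0, 'finger_gap': 0.08772182419360026}
```

View pics/top0.png

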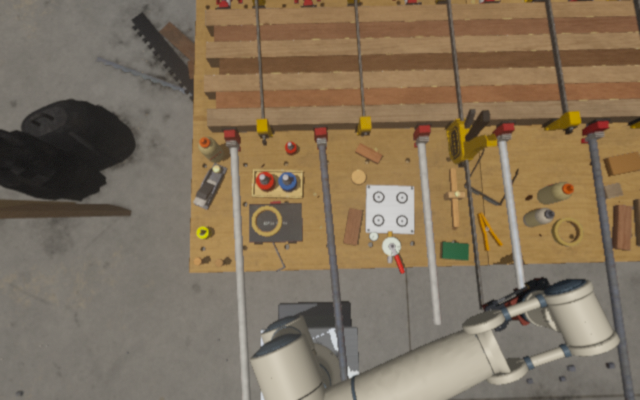

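View pics/side0.png

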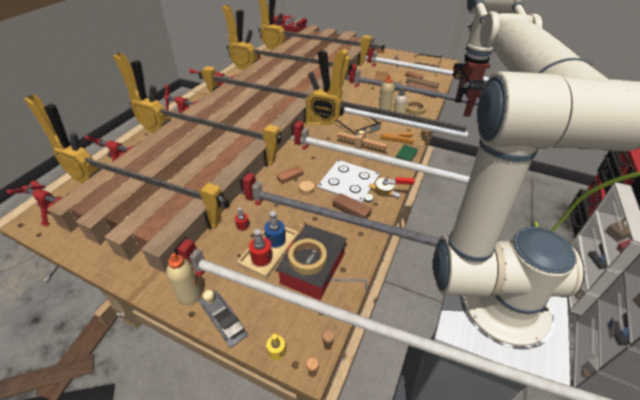

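The top view shows the tray with the red saw at (265,181) and the blue one at (288,181), and the tape box at (275,222). The plate is at (390,210), the valve at (391,246) with its lever toward (401,266), the block at (353,226) and one loose blank at (358,177). Red candidates are the tray saw (265,181), which is larger, and a small one at (291,148); there is also a yellow one at (203,232). I'll confirm with an enlarged crop.

Run:
```python
import cv2,numpy as np
a=cv2.imread('pics/top0.png')[130:275,185:425]
a=cv2.resize(a,None,fx=3.3,fy=3.3,interpolation=cv2.INTER_CUBIC)
cv2.imwrite('pics/c1.png',a)
b=cv2.imread('pics/side0.png')[150:390,160:430]
cv2.imwrite('pics/c2.png',cv2.resize(b,None,fx=2.45,fy=2.45,interpolation=cv2.INTER_CUBIC))
```

```text
(no output)
```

View pics/c1.png

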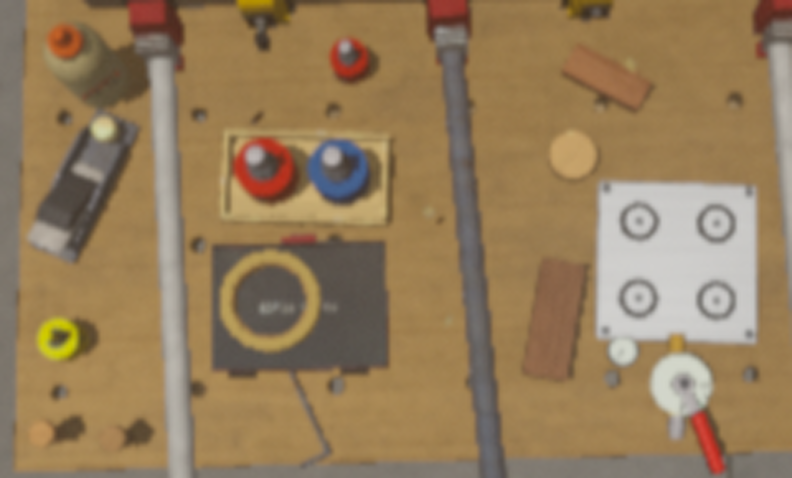

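View pics/c2.png

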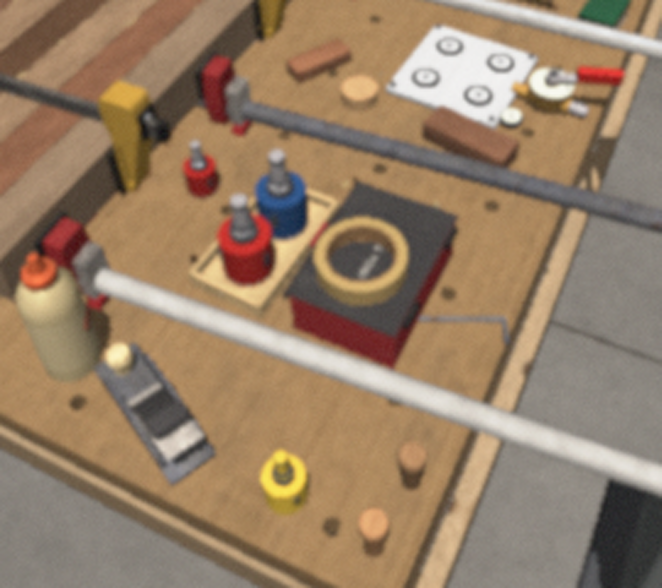

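The crops confirm it: the red saw that's meant is the larger one in the tray at top (265,181), crop (265,168); the small red one at (291,148) is a decoy. Only one loose blank shows, at (358,177). Now measuring.

Run:
```python
from h import *
d=snap('top');f=d['frame'];C=cloud(d);hsv=cv2.cvtColor(f,cv2.COLOR_BGR2HSV)
H,S,V=[hsv[...,i].astype(int) for i in range(3)]
def box(x0,y0,x1,y1):
    m=np.zeros(H.shape,bool);m[y0:y1,x0:x1]=1;return m
def cc(m):
    n,l,s,c=cv2.connectedComponentsWithStats(m.astype(np.uint8));i=1+np.argmax(s[1:,4]);return l==i,c[i],s[i,4]
# plate
m,c,a=cc((S<45)&(V>150)&box(355,178,420,240))
m=cv2.morphologyEx(m.astype(np.uint8),cv2.MORPH_CLOSE,np.ones((9,9)))
m=cv2.morphologyEx(m,cv2.MORPH_OPEN,np.ones((11,11)))
ct=max(cv2.findContours(m,0,2)[0],key=cv2.contourArea)
P=np.array([onz(d,u,v,.012)[:2] for u,v in ct[:,0,:]],np.float32)
r=cv2.minAreaRect(P*1000);print('plate',r)
def med(m,zmin=-1,zmax=9):
    k=m&(C[...,2]>zmin)&(C[...,2]<zmax);return np.median(C[k],0),k.sum()
m,c,a=cc((H<8)&(S>170)&box(385,240,412,280));print('grip',c,a,onz(d,*c,.068),med(m))
m,c,a=cc((S<60)&(V>140)&box(380,238,402,260));print('valve disc',c,a,onz(d,*c,.05),med(m))
m=(C[...,2]<.045)&(C[...,2]>.015)&(V<150)&(S>60)&box(335,200,366,250);m,c,a=cc(m)
P=C[m][:,:2].astype(np.float32);print('block',cv2.minAreaRect(P*1000),c,a,med(m))
m=(C[...,2]<.035)&(C[...,2]>.013)&box(345,165,372,190);m,c,a=cc(m);print('blank',c,a,onz(d,*c,.022),med(m),cv2.minEnclosingCircle(C[m][:,:2].astype(np.float32)*1000))
for n,k in(('red',(H<8)|(H>172)),('blue',(H>100)&(H<125))):
    m=k&(S>120)&box(250,165,305,200);m,c,a=cc(m)
    t=m&(C[...,2]>.055);print(n,c,a,onz(d,*c,.064),med(m),cv2.minEnclosingCircle(C[t][:,:2].astype(np.float32)*1000))
m=box(250,160,305,200)&(C[...,2]>.095);
for x0,x1 in((250,277),(277,305)):
    k=m&box(x0,160,x1,200);print('shank',k.sum(),C[k].mean(0),C[k][:,2].max(),np.argwhere(k).mean(0))
    k=k&(C[...,2]>.135);print('  top',k.sum(),np.median(C[k],0), (C[k].max(0)+C[k].min(0))/2)
m=(C[...,2]>.018)&(C[...,2]<.035)&box(248,165,308,202)&(H>10)&(H<30);print('traywall',cv2.minAreaRect(C[m][:,:2].astype(np.float32)*1000))
m=(C[...,2]>.04)&box(240,195,310,245)&(C[...,2]<.15);print('box',C[m].min(0),C[m].max(0))
# pipes
m=(C[...,2]>.045)&(C[...,2]<.065)
for n,(x0,x1) in(('L',(225,250)),('M',(320,345)),('R',(415,440))):
    k=m&box(x0,145,x1,270)
    for y in(160,200,240): 
        q=C[y][k[y]];print('pipe',n,q.mean(0) if len(q) else None)
# second blank search
m=(C[...,2]<.032)&(C[...,2]>.014)&(C[...,0]<.75)&box(195,130,640,270)
n,l,s,c=cv2.connectedComponentsWithStats(m.astype(np.uint8))
for i in range(1,n):
    if 60<s[i,4]<500: print('cand',s[i],c[i])
```

```text
plate ((538.652587890625, -284.06524658203125), (161.5712127685547, 165.1942138671875), 87.63074493408203)
grip [399.02631579 263.38157895] 76 [ 0.35426881 -0.29581961  0.068     ] (array([ 0.35534178, -0.2958092 ,  0.06806845]), np.int64(76))
valve disc [390.9112628  246.82935154] 293 [ 0.40818584 -0.27544236  0.05      ] (array([ 0.4083854 , -0.27565428,  0.04115154]), np.int64(293))
block ((480.3575744628906, -154.04855346679688), (44.93317794799805, 120.34355926513672), 78.60565185546875) [352.44147844 226.63244353] 487 (array([ 0.4785899 , -0.15382122,  0.02901924]), np.int64(487))
blank [358.08333333 176.74404762] 168 [ 0.65043101 -0.17969356  0.022     ] (array([ 0.65009865, -0.17964164,  0.02131721]), np.int64(168)) ((650.118408203125, -179.56227111816406), 25.17391586303711)
red [265.47976879 181.36416185] 173 [0.63388411 0.13126948 0.064     ] (array([0.63113564, 0.12885088, 0.06317236]), np.int64(173)) ((636.70947265625, 135.49630737304688), 30.139753341674805)
blue [287.5 184.5] 56 [0.62142175 0.05849215 0.064     ] (array([0.61959797, 0.0571218 , 0.0636356 ]), np.int64(5
[... 947 characters left out ...]
 R [ 0.42688867 -0.40370371  0.05341763]
cand [355 148  28  16 218] [369.66972477 154.10550459]
cand [200 168  23  37 192] [210.44270833 185.23958333]
cand [252 169  51  30 296] [276.47635135 183.18243243]
cand [351 170  15  14 165] [358.0969697  176.73939394]
cand [604 183  20  16 202] [612.6980198  190.72277228]
cand [371 191  17  13  81] [378.60493827 196.77777778]
cand [396 190  16  15  82] [402.43902439 197.86585366]
cand [635 199   5  34  99] [637.86868687 213.07070707]
cand [343 208  19  38 423] [352.47281324 226.68321513]
cand [478 213  25  38 247] [487.52226721 231.14574899]
cand [394 216  16  13  68] [401.35294118 221.20588235]
cand [553 218  31  29 370] [568.15675676 231.64054054]
```

Measurements agree with the given sizes: the blank has a 25.2 mm radius, its top is at z=21 mm, and the saws are 30 mm in radius. I'll refine the plate yaw from the pods, then shut the valve.

```bash
cat > g.py <<'E'
from h import *
PC=np.array([.5387,-.2841])
def frame(th): 
    c,s=np.cos(th),np.sin(th);return np.array([[c,-s],[s,c]])
def lever(a,AX,th,r=.062):   # valve angle a -> grip xy, tool yaw
    phi=th-np.pi/2-a
    return AX+r*np.array([np.cos(phi),np.sin(phi)]),phi
def turn(a0,a1,AX,th,z,yo,n=8,speed=.06):
    for a in np.linspace(a0,a1,n+1)[1:]:
        p,phi=lever(a,AX,th);move_l([*p,z],speed,down(phi+yo))
E
python3 - <<'E'
from g import *
d=snap('top');f=d['frame']
g=cv2.cvtColor(f,cv2.COLOR_BGR2GRAY)
pts=[]
for sx in(1,-1):
  for sy in(1,-1):
    p=PC+frame(-.05)@[sx*.04,sy*.04];u,v=proj(d,[*p,.015]);u0,v0=int(round(u)),int(round(v))
    w=g[v0-9:v0+10,u0-9:u0+10];w=255-w.astype(float);w-=np.percentile(w,60);w[w<0]=0
    yy,xx=np.mgrid[-9:10,-9:10];w[(xx**2+yy**2)>72]=0
    q=onz(d,u0+(w*xx).sum()/w.sum(),v0+(w*yy).sum()/w.sum(),.015);pts.append(q[:2]);print(sx,sy,q)
P=np.array(pts);c=P.mean(0);ex=(P[0]+P[1]-P[2]-P[3])/4;ey=(P[0]+P[2]-P[1]-P[3])/4
print('centre',c,np.linalg.norm(ex),np.linalg.norm(ey),np.degrees(np.arctan2(ex[1],ex[0])),np.degrees(np.arctan2(-ey[0],ey[1])))
hs=cv2.cvtColor(f,cv2.COLOR_BGR2HSV)
th=np.deg2rad(-3);AX=c+frame(th)@[-.128,0];G=np.array([.3550,-.2958]);v=G-AX
print('AX',AX,np.linalg.norm(v),'valve',th-np.pi/2-np.arctan2(v[1],v[0])+ (0))
for yo in(0,np.pi):
  for a in(1.17,.8,.4,0):
    p,phi=lever(a,AX,th); print(yo,a,p,inverse_kinematics([*p,.048],down(phi+yo)))
E
```

```text
1 1 [ 0.58028962 -0.2459568   0.015     ]
1 -1 [ 0.57615652 -0.32589004  0.015     ]
-1 1 [ 0.5004209  -0.24179187  0.015     ]
-1 -1 [ 0.49638282 -0.32185888  0.015     ]
centre [ 0.53831246 -0.2838744 ] 0.03996316967880234 0.040052194255034354 -2.939001033643847 -2.9235445143347243
AX [ 0.41048788 -0.27717539] 0.05853017063558815 valve 1.1946007634541596
0 1.17 [ 0.3522136  -0.29834397] None
0 0.8 [ 0.36381206 -0.31798431] None
0 0.4 [ 0.38338835 -0.33293932] None
0 0 [ 0.40724305 -0.33909043] [-7.58537261e-01 -5.49627731e-02  1.70333878e+00 -4.44089210e-16
  1.49321665e+00  2.43541527e+00]
3.141592653589793 1.17 [ 0.3522136  -0.29834397] [-7.76506838e-01 -2.48477158e-01  1.87709381e+00 -4.44089210e-16
  1.51297600e+00  4.45853040e-01]
3.141592653589793 0.8 [ 0.36381206 -0.31798431] [-7.88706730e-01 -1.85635681e-01  1.82339625e+00 -4.44089210e-16
  1.50383209e+00  6.36531480e-02]
3.141592653589793 0.4 [ 0.38338835 -0.33293932] [-0.78209591 -0.11611428  1.76094867  0.          1.49675826 -0.32973603]
3.141592653589793 0 [ 0.40724305 -0.33909043] [-0.75853726 -0.05496277  1.70333878  0.          1.49321665 -0.70617738]
```

```bash
cat >> g.py <<'E'
PC=np.array([.5383,-.2839]);TH=np.deg2rad(-2.93);AX=PC+frame(TH)@[-.128,0]
POD={i+1:PC+frame(TH)@np.array(q) for i,q in enumerate([(.04,.04),(.04,-.04),(-.04,.04),(-.04,-.04)])}
def st():
    s=state();print('t%.1f'%s['time'],'ee',np.round(s['ee_pos'],4),'F',np.round(s['ft_force'],1),'gap',round(s['finger_gap'],4),'ff',round(float(s['finger_force']),1));return s
E
python3 - <<'E'
from g import *
p,phi=lever(1.19,AX,TH)
move_to([*p,.2],down(phi+np.pi));move_l([*p,.048],.15);st();close();st()
turn(1.19,-.03,AX,TH,.048,np.pi);st();hold(.2)
gripper_open();st();move_l([*lever(-.03,AX,TH)[0],.2],.2)
d=snap('top','t1.png');snap('side','s1.png');st()
hs=cv2.cvtColor(d['frame'],cv2.COLOR_BGR2HSV)
E
```

```text
t2.4 ee [ 0.3523 -0.298   0.0491] F [-0.   0.3 -0.4] gap 0.0877 ff 0.0
t3.5 ee [ 0.3518 -0.2976  0.048 ] F [-0.  -0.8 -1.2] gap 0.0137 ff 30.0
t6.0 ee [ 0.4073 -0.3395  0.048 ] F [-5.6 -5.1  1.3] gap 0.0142 ff 30.1
t7.4 ee [ 0.4092 -0.3393  0.048 ] F [ 0.4 -0.4  0.7] gap 0.0875 ff 0.0
t8.4 ee [ 0.4086 -0.3389  0.1979] F [-0.7 -0.4 -0.3] gap 0.0877 ff 0.0
```

```bash
cat >> g.py <<'E'
def find(d,xy,zt,win=.05,r=.025):
    """disc with top at zt near xy: centre from wood-coloured pixels"""
    C=cloud(d);hs=cv2.cvtColor(d['frame'],cv2.COLOR_BGR2HSV)
    m=(np.hypot(C[...,0]-xy[0],C[...,1]-xy[1])<win)&(abs(C[...,2]-zt)<.006)&(hs[...,1]>50)
    n,l,s,c=cv2.connectedComponentsWithStats(m.astype(np.uint8))
    if n<2: return None
    i=1+np.argmax(s[1:,4]);p=onz(d,*c[i],zt)
    R=cv2.minEnclosingCircle(C[l==i][:,:2].astype(np.float32)*1000)
    print('disc',s[i,4],np.round(p,4),'circ',np.round(R[0],1),round(R[1],1));return p[:2]
def yawfor(p,z,base):
    best=None
    for k in(-1,0,1,2):
        q=inverse_kinematics([*p,z],down(base+k*np.pi/2))
        if q is not None and (best is None or abs(q[5])<abs(best[1])): best=(base+k*np.pi/2,q[5])
    return best[0]
def place(src,zs,pod):   # zs: height of surface under blank
    base=TH+np.pi/4
    y=yawfor(src,.1,base);move_to([*src,.16],down(y));move_l([*src,zs+.0105],.15);close();s=st()
    move_l([*src,.16],.15);st()
    P=POD[pod];y=yawfor(P,.1,base);move_l([*P,.16],.2,down(y));move_l([*P,.05],.15);s=st()
    move_l([*P,.0265],.05);st();gripper_open();move_l([*P,.16],.2);st()
E
python3 - <<'E'
from g import *
d=snap('top');C=cloud(d);p=find(d,[.650,-.180],.022)
# lever check
h=cv2.cvtColor(d['frame'],cv2.COLOR_BGR2HSV);m=((h[...,0]<8)&(h[...,1]>170)&(np.hypot(C[...,0]-.407,C[...,1]+.339)<.06)&(C[...,2]>.05)&(C[...,2]<.085));print('red',m.sum(),np.median(C[m],0) if m.any() else 0)
place(p,0,1)
find(snap('top','t2.png'),POD[1],.037,.04);print(POD[1])
E
```

```text
disc 159 [ 0.6507 -0.1801  0.022 ] circ [ 650.7 -180.2] 24.8
red 21 [ 0.40891867 -0.31793575  0.06926622]
t11.5 ee [ 0.6508 -0.1801  0.0105] F [-0.1  0.2 -0.2] gap 0.0492 ff 30.0
t12.6 ee [ 0.6502 -0.1799  0.1584] F [-0.1 -0.3 -0.3] gap 0.0493 ff 30.0
t14.1 ee [ 0.5811 -0.2461  0.0513] F [0.5 0.9 0.2] gap 0.0497 ff 30.0
t14.7 ee [ 0.58   -0.2459  0.0259] F [-0.3  0.5  0.3] gap 0.0498 ff 30.0
t16.3 ee [ 0.5798 -0.2458  0.1584] F [-0.9  0.8 -0.4] gap 0.0881 ff 0.0
[ 0.58029234 -0.24599693]
```

View pics/s1.png

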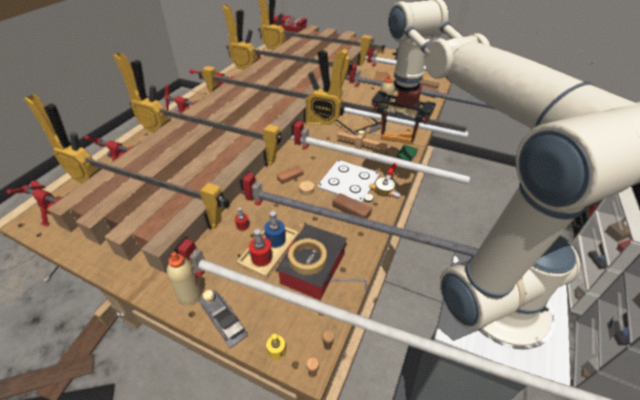

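View pics/t2.png

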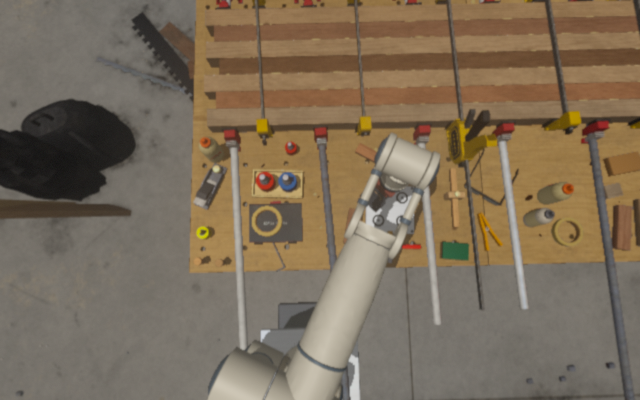

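The picture shows the lever shut, its red grip at (412,246) pointing along the plate's -y. The arm hides pod 1, so I'll check that blank later. Next is finding the shanks.

Run:
```python
from g import *
d=snap('top');C=cloud(d);h=cv2.cvtColor(d['frame'],cv2.COLOR_BGR2HSV)
e=snap('side');Ce=cloud(e);he=cv2.cvtColor(e['frame'],cv2.COLOR_BGR2HSV)
for n,g in(('red',(.636,.135)),('blue',(.634,.060))):
    m=(np.hypot(C[...,0]-g[0],C[...,1]-g[1])<.035)&(C[...,2]>.108)&(C[...,2]<.13)
    v,u=np.argwhere(m).mean(0);print(n,'topcam',m.sum(),C[m].mean(0).round(4),onz(d,u,v,.12).round(4))
    m=(np.hypot(Ce[...,0]-g[0],Ce[...,1]-g[1])<.04)&(Ce[...,2]>.114)&(Ce[...,2]<.13)
    if m.any(): v,u=np.argwhere(m).mean(0);print(n,'sidecam top',m.sum(),u,v,onz(e,u,v,.12).round(4),Ce[m].mean(0).round(4))
    # shank body in the side view
    m=(np.hypot(Ce[...,0]-g[0],Ce[...,1]-g[1])<.03)&(Ce[...,2]>.08)&(Ce[...,2]<.125);print('  shank side surf',m.sum(),Ce[m].mean(0).round(4))
    # cup top annulus colour
    k=((h[...,0]<8)|(h[...,0]>172)) if n=='red' else (h[...,0]>95)&(h[...,0]<130)
    m=k&(h[...,1]>90)&(np.hypot(C[...,0]-g[0],C[...,1]-g[1])<.045)&(abs(C[...,2]-.064)<.008)
    print('  cup',m.sum(),cv2.minEnclosingCircle(C[m][:,:2].astype(np.float32)*1000))
m=(C[...,2]>.03)&(C[...,2]<.2)&(C[...,0]>.4)&(C[...,0]<.61)&(C[...,1]>.0)&(C[...,1]<.2)
for x in(.57,.58,.59,.6): k=m&(abs(C[...,0]-x)<.005);print(x,k.sum(),C[k][:,2].max() if k.any() else 0)
print(np.median(C[m][:,2]))
```

```text
red topcam 28 [0.6375 0.1345 0.1178] [0.637  0.1341 0.12  ]
red sidecam top 34 256.7647058823529 232.11764705882354 [0.638  0.1403 0.12  ] [0.6394 0.1385 0.1175]
  shank side surf 116 [0.6374 0.1408 0.1   ]
  cup 166 ((637.0255126953125, 134.99205017089844), 30.02611541748047)
blue topcam 30 [0.6336 0.0602 0.1185] [0.6332 0.0601 0.12  ]
blue sidecam top 32 272.1875 213.5 [0.6353 0.0652 0.12  ] [0.6366 0.0634 0.1178]
  shank side surf 106 [0.6348 0.0664 0.1009]
  cup 119 ((633.3422241210938, 60.25648880004883), 28.386911392211914)
0.57 9 0.06877974313653246
0.58 0 0
0.59 0 0
0.6 2 0.05357625923638293
0.06823791815711644
```

```bash
cat >> g.py <<'E'
BL=np.array([.479,-.154])
def grab_saw(xy,yaw,ztcp=.087):
    move_to([*xy,.21],down(yaw));move_l([*xy,ztcp],.15);close();st()
    move_l([*xy,.21],.12);st()
def blank_on_block(save=None):
    e=snap('side',save);C=cloud(e)
    m=(np.hypot(C[...,0]-BL[0],C[...,1]-BL[1])<.06)&(abs(C[...,2]-.052)<.006)
    print('pix at blank height',m.sum(),C[m].mean(0).round(3) if m.any() else '');return m.sum()
def rap(xy,top,n=1,over=.004,speed=.3,up=.05):
    for _ in range(n):
        z=top+.081
        move_l([*xy,z+up],.15);move_l([*xy,z-over],speed);s=st();move_l([*xy,z+up],.1)
E
python3 - <<'E'
from g import *
xy=np.array([.6333,.0602])
for k in(-1,1):
    for s in (0,np.pi): print(k,s,inverse_kinematics([*xy,.087],down(k*.44+s)))
y=-.44
q=[inverse_kinematics([*xy,.087],down(y+s)) for s in(0,np.pi)]
if q[0] is None or (q[1] is not None and abs(q[1][5])<abs(q[0][5])): y+=np.pi
move_l([.5803,-.246,.25],.2)
grab_saw(xy,y)
move_l([*BL,.21],.2);s=st();snap('side','s2.png')
rap(BL,.030);blank_on_block('s3.png');st()
E
```

```text
-1 0 [ 4.13012765e-02  2.05908595e-01  1.35895531e+00 -4.44089210e-16
  1.57672875e+00  2.05209760e+00]
-1 3.141592653589793 [ 0.04130128  0.20590859  1.35895531  0.          1.57672875 -1.08949505]
1 0 [ 4.13012765e-02  2.05908595e-01  1.35895531e+00 -4.44089210e-16
  1.57672875e+00  1.17209760e+00]
1 3.141592653589793 [ 0.04130128  0.20590859  1.35895531  0.          1.57672875 -1.96949505]
t20.4 ee [0.6333 0.0603 0.0869] F [ 0.2  1.3 -0.2] gap 0.0172 ff 30.0
t21.6 ee [0.6329 0.0602 0.2086] F [-0.1 -0.3 -2.6] gap 0.0176 ff 30.0
t23.1 ee [ 0.4794 -0.1534  0.2099] F [-0.2  1.2 -3.3] gap 0.018 ff 30.0
t23.9 ee [ 0.4813 -0.1546  0.1108] F [0.7 0.6 4.5] gap 0.0176 ff 30.0
pix at blank height 0 
t24.7 ee [ 0.4786 -0.1538  0.16  ] F [-0.6  0.6 -3.5] gap 0.0172 ff 30.0
```

```bash
python3 -c "
import cv2,numpy as np
a=[cv2.resize(cv2.imread('pics/'+f)[90:290,220:480],None,fx=1.5,fy=1.5) for f in('s2.png','s3.png')]
cv2.imwrite('pics/m1.png',np.hstack(a))"
```

```text
(no output)
```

View pics/m1.png

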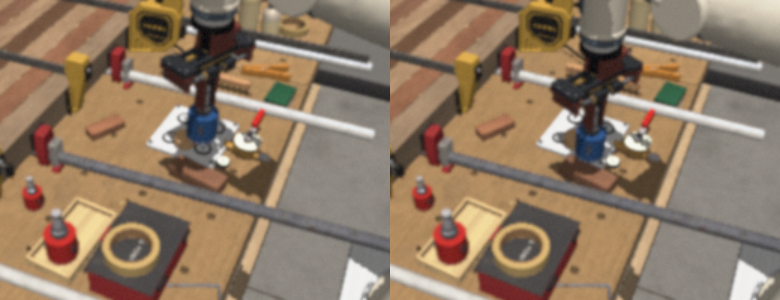

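The left half (before the rap) and right half (after) show the blue saw held upright over the block, with nothing dropped yet. I'll keep rapping.

Run:
```python
from g import *
for i in range(5):
    rap(BL,.030,up=.06,over=.006,speed=.35);hold(.3);st()
    if blank_on_block()>10: break
move_l([*BL,.21],.15);st();blank_on_block('s4.png')
```

```text
t25.3 ee [ 0.4822 -0.1553  0.1087] F [ 5.6 -2.7  7.3] gap 0.0173 ff 30.0
t26.4 ee [ 0.4788 -0.1539  0.1704] F [-0.1  0.6 -2.1] gap 0.0177 ff 30.0
pix at blank height 131 [ 0.482 -0.148  0.05 ]
t26.8 ee [ 0.4793 -0.1541  0.2104] F [-0.1 -0.6 -3.3] gap 0.0172 ff 30.0
pix at blank height 147 [ 0.483 -0.151  0.05 ]
```

Run:
```python
from g import *
xy=np.array([.6333,.0602])
move_l([*xy,.21],.2);st();move_l([*xy,.1],.12);move_l([*xy,.0865],.04);st();gripper_open();move_l([*xy,.22],.15)
d=snap('top','t3.png');p=find(d,BL+[.004,.002],.052)
find(d,POD[1],.037,.04);print(POD[1])
cv2.imwrite('pics/t3c.png',cv2.resize(d['frame'][140:270,240:430],None,fx=4,fy=4,interpolation=cv2.INTER_CUBIC))
```

```text
t28.3 ee [0.633  0.0595 0.2102] F [-0.5 -0.6 -2.8] gap 0.0175 ff 30.0
t29.9 ee [0.6332 0.0602 0.0864] F [-0.6 -0.2 -3.4] gap 0.0177 ff 30.0
disc 173 [ 0.4804 -0.154   0.052 ] circ [ 480.7 -154.1] 24.6
disc 82 [ 0.5536 -0.2413  0.037 ] circ [ 552.  -240.3] 21.9
[ 0.58029234 -0.24599693]
```

View pics/t3c.png

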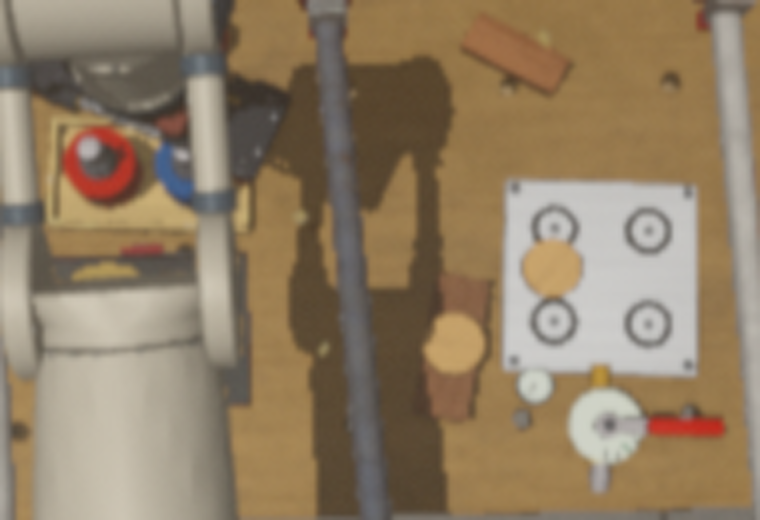

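The first loose blank was shifted: it now sits across pods 1 and 3, at crop (552,268), which is top pixel (378,207). The blue saw's blank is flat on the block at crop (455,343). I'll mend the first and place the second.

Run:
```python
from g import *
d=snap('top');p=onz(d,240+552/4,140+268/4,.037)[:2];print(p)
b=np.array([.4804,-.154])
move_l([.6,-.05,.25],.25)
place(p,.015,1)
place(b,.030,4)
P=POD[4];move_l([.6,.06,.25],.3)
d=snap('top','t4.png');[find(d,POD[i],.037,.032) for i in(1,4)];print(POD[1],POD[4])
e=snap('side','s4.png')
cv2.imwrite('pics/t4c.png',np.hstack([cv2.resize(d['frame'][170:260,330:430],None,fx=4,fy=4,interpolation=cv2.INTER_CUBIC),cv2.resize(e['frame'][170:290,220:320],(400,480))[:360]]))
```

```text
[ 0.54218566 -0.24105914]
t36.0 ee [ 0.5431 -0.2414  0.026 ] F [ 4.1 -1.   0.4] gap 0.05 ff 29.8
t37.0 ee [ 0.5416 -0.2408  0.1584] F [-0.1  0.  -0.6] gap 0.0495 ff 29.8
t38.3 ee [ 0.5808 -0.2463  0.0514] F [-0.2  0.8 -0.8] gap 0.0496 ff 29.8
t38.9 ee [ 0.5806 -0.2463  0.0269] F [-0.3  0.   3.2] gap 0.0494 ff 29.9
t40.5 ee [ 0.5798 -0.2458  0.1584] F [-0.6  0.4  0.3] gap 0.0877 ff 0.0
t42.7 ee [ 0.4805 -0.154   0.0406] F [ 0.6 -0.8 -0.1] gap 0.0492 ff 30.0
t43.6 ee [ 0.4799 -0.1538  0.1587] F [-0.4  0.2 -1.4] gap 0.0492 ff 30.0
t45.5 ee [ 0.4969 -0.322   0.0513] F [ 1.  -1.   0.1] gap 0.0495 ff 30.0
t46.1 ee [ 0.4961 -0.3217  0.0259] F [ 0.7  0.2 -1.2] gap 0.0496 ff 30.0
t47.7 ee [ 0.4959 -0.3215  0.1585] F [ 0.1  0.3 -0.7] gap 0.0881 ff 0.0
disc 158 [ 0.5817 -0.2442  0.037 ] circ [ 581.2 -244.1] 24.9
disc 157 [ 0.4953 -0.3201  0.037 ] circ [ 495.9 -320.6] 24.6
[ 0.58029234 -0.24599693] [ 0.49630766 -0.32180307]
```

View pics/t4c.png

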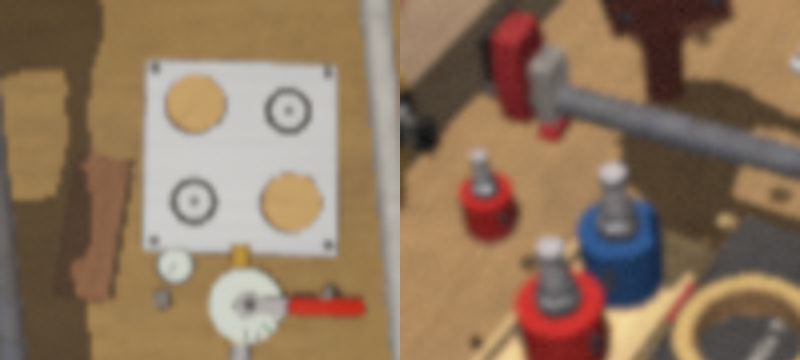

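Both blanks sit on pods 1 and 4, at crop (195,103) and (291,202). The blue saw stands upright in the tray at (617,240). Next is the red saw.

Run:
```python
from g import *
xy=np.array([.637,.1345]);y=-.44+np.pi
grab_saw(xy,y)
move_l([*BL,.21],.2);st()
for i in range(6):
    rap(BL,.030,up=.06,over=.006,speed=.35);hold(.3);st()
    if blank_on_block()>10: break
move_l([*BL,.21],.15);st();blank_on_block('s5.png')
move_l([*xy,.21],.2);st();move_l([*xy,.1],.12);move_l([*xy,.0855],.04);st();gripper_open();move_l([*xy,.24],.15)
d=snap('top','t5.png');find(d,BL,.052);[find(d,POD[i],.037,.032) for i in(1,4)]
```

```text
t53.0 ee [0.637  0.1346 0.0868] F [ 0.1  0.4 -1. ] gap 0.0177 ff 30.0
t54.2 ee [0.6367 0.1344 0.2086] F [ 0.2 -0.1 -3.2] gap 0.0175 ff 30.0
t56.0 ee [ 0.4793 -0.1534  0.2099] F [ 0.6  0.4 -3.1] gap 0.0171 ff 30.0
t56.7 ee [ 0.4822 -0.155   0.1098] F [3.3 0.  5.8] gap 0.0175 ff 30.0
t57.8 ee [ 0.4788 -0.1539  0.1704] F [-0.9 -0.3 -2.8] gap 0.0177 ff 30.0
pix at blank height 0 
t58.5 ee [ 0.4819 -0.1551  0.1087] F [ 3.9 -1.6  7.2] gap 0.0174 ff 30.0
t59.6 ee [ 0.4788 -0.1539  0.1704] F [ 0.2  0.2 -1.2] gap 0.0178 ff 30.0
pix at blank height 135 [ 0.481 -0.147  0.05 ]
t60.0 ee [ 0.4794 -0.1541  0.2104] F [-0.1  0.8 -2. ] gap 0.0175 ff 30.0
pix at blank height 151 [ 0.482 -0.15   0.05 ]
t61.9 ee [0.6369 0.1338 0.2103] F [-0.6 -0.1 -2.3] gap 0.0174 ff 30.0
t63.4 ee [0.6372 0.1346 0.0863] F [-0.7  0.6  2.3] gap 0.0176 ff 30.0
disc 174 [ 0.4796 -0.1536  0.052 ] circ [ 480.1 -153.4] 24.7
disc 160 [ 0.5816 -0.2442  0.037 ] circ [ 581.6 -243.8] 24.6
disc 162 [ 0.4956 -0.3207  0.037 ] circ [ 496.  -320.4] 24.7
```

Run:
```python
from g import *
place(np.array([.4798,-.1536]),.030,2)
move_l([.6,.06,.25],.3)
d=snap('top','t6.png');[find(d,POD[i],.037,.032) for i in(1,2,4)];print(POD)
e=snap('side','s6.png')
cv2.imwrite('pics/t6c.png',np.hstack([cv2.resize(d['frame'][140:275,200:440],(533,300),interpolation=cv2.INTER_CUBIC),cv2.resize(e['frame'][170:290,215:325],(267,300))]))
```

```text
t68.8 ee [ 0.4798 -0.1536  0.0406] F [-0.1  0.1  0.3] gap 0.0494 ff 30.0
t69.7 ee [ 0.4793 -0.1534  0.1587] F [-0.3  0.   0.2] gap 0.0492 ff 30.0
t71.7 ee [ 0.5768 -0.3261  0.0515] F [-0.7  0.2 -0.2] gap 0.0495 ff 30.0
t72.3 ee [ 0.576  -0.3258  0.0259] F [ 0.3 -0.6 -0.7] gap 0.0498 ff 30.0
t73.9 ee [ 0.5758 -0.3256  0.1584] F [-0.  -0.5 -0. ] gap 0.0878 ff 0.0
disc 162 [ 0.5812 -0.2441  0.037 ] circ [ 581.5 -243.8] 24.6
disc 163 [ 0.5754 -0.3246  0.037 ] circ [ 576.  -324.9] 25.3
disc 160 [ 0.4955 -0.3204  0.037 ] circ [ 496.  -320.6] 24.5
{1: array([ 0.58029234, -0.24599693]), 2: array([ 0.57620307, -0.32589234]), 3: array([ 0.50039693, -0.24190766]), 4: array([ 0.49630766, -0.32180307])}
```

View pics/t6c.png

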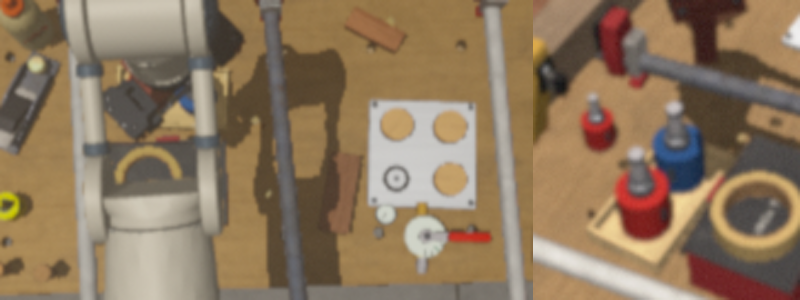

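All three blanks are on pods 1, 2 and 4, both saws stand in the tray, and the lever is still shut (red grip at crop (468,237)). Now opening the valve half way.

Run:
```python
from g import *
p,phi=lever(0,AX,TH)
move_l([.5,-.1,.25],.3);move_to([*p,.2],down(phi+np.pi));move_l([*p,.054],.12);close();st()
turn(0,np.pi/4,AX,TH,.054,np.pi);hold(.3);s=st()
v=s['ee_pos'][:2]-AX;print('valve by tcp',TH-np.pi/2-np.arctan2(v[1],v[0]))
gripper_open();move_l([*lever(np.pi/4,AX,TH)[0],.2],.15);move_l([.45,.1,.3],.3);st()
d=snap('top','t7.png');C=cloud(d);[find(d,POD[i],.037,.032) for i in(1,2,4)]
h=cv2.cvtColor(d['frame'],cv2.COLOR_BGR2HSV);m=((h[...,0]<8)&(h[...,1]>150)&(np.hypot(C[...,0]-AX[0],C[...,1]-AX[1])<.11)&(C[...,2]>.055)&(C[...,2]<.085))
c=np.argwhere(m).mean(0);g=onz(d,c[1],c[0],.069)[:2];v=g-AX;print('valve by image',m.sum(),g,np.linalg.norm(v),TH-np.pi/2-np.arctan2(v[1],v[0]))
P=C[m][:,:2];a=np.linalg.svd(P-P.mean(0))[2][0];print('axis deg',np.degrees(np.arctan2(a[1],a[0])),'expect',np.degrees(TH)-135+180)
e=snap('side','s7.png')
cv2.imwrite('pics/t7c.png',np.hstack([cv2.resize(d['frame'][140:275,200:440],(533,300),interpolation=cv2.INTER_CUBIC),cv2.resize(e['frame'][170:290,215:325],(267,300))]))
```

```text
t79.9 ee [ 0.4072 -0.3393  0.054 ] F [-0.8 -0.3 -0.4] gap 0.0142 ff 30.0
t82.2 ee [ 0.3648 -0.319   0.054 ] F [ 4.8 -0.6 -2.9] gap 0.0135 ff 30.0
valve by tcp 0.7799000751276717
t86.2 ee [0.4498 0.0992 0.2997] F [-0.3 -0.4 -0.1] gap 0.088 ff 0.0
disc 162 [ 0.5812 -0.2439  0.037 ] circ [ 581.9 -244.1] 24.6
disc 169 [ 0.5755 -0.3242  0.037 ] circ [ 576.  -324.4] 24.4
disc 168 [ 0.4956 -0.3196  0.037 ] circ [ 495.8 -319.7] 24.3
valve by image 79 [ 0.36597035 -0.3162493 ] 0.05909804609453198 0.8013722352106845
axis deg -138.05748618468073 expect 42.06999999999999
```

View pics/t7c.png

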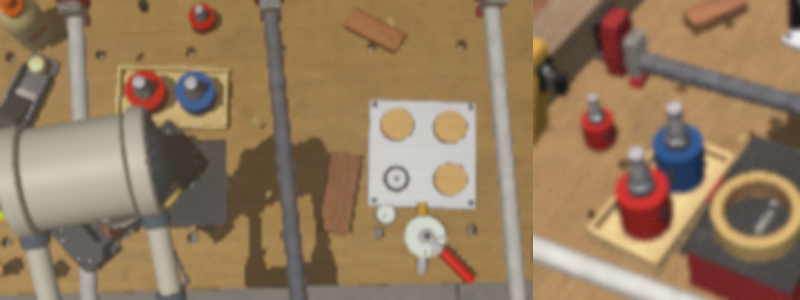

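View pics/t7.png

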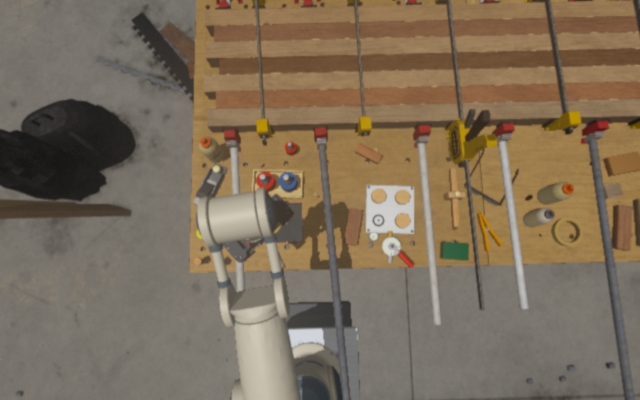

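The lever is at 45° (red grip at (405,258), axis within 0.2° of the target). The blanks are on pods 1, 2 and 4, both saws stand in the tray at (265,181) and (288,181), and the bystanders are unmoved. Handing in.

```bash
python3 -c "
from h import *
hold(.3);print(job_done())"
```

```text
the job is handed in; nothing more can be done
None
```

The job is handed in, with no verdict returned: I shut the valve first, laid all three blanks found (only one was loose) flat on pods 1, 2 and 4, each within about 2 mm of centre by camera, then opened the valve to about 45° and left both saws standing mouth down in their tray; the bystanders look unmoved.

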